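# Tighten the denture flask clamp until its handle slips

### The job

Tighten the flask clamp with the orange T-handle: turn the handle clockwise (seen from above) until the screw is fully home and the torque-limiting handle slips on its collar, let it slip about 20 degrees, then stop at once and let go. The clamp with the blue handle is already set: leave it alone.

Things in the scene. Friction and masses are not known exactly. Their poses are not given: they have to be found in the camera images.
- orange_grip (a point): Grip point of the orange T-handle, on its upright turning axis, mid-bar, 162 mm above the table. Bar 84 mm long, 14 thick, 36 tall (top 13 mm above this point), disc 42 mm across at its foot; x: across the 14 mm, y: along the bar, z up. Black collar 68 mm across, top 29 mm below this point; clamp 110 x 130 mm, fixed to the table, holds a brass flask. The handle stays level as it turns.
- orange_screw (a joint): Clockwise turn (from above) of the orange clamp's black screw collar, rad. Hard stop, fully home, at 1.4: its white mark then meets the green mark on the fixed disc. Starts between 0.45 and 0.95, turns easily with the handle (0.05 N m), stays where left.
- orange_slip (a joint): Clockwise slip of the orange handle on its collar, rad. Starts at 0 (white marks on the handle's foot disc and collar in line), stays 0 until the screw is home, then grows while the handle is turned on with 0.22 N m; stays where left and cannot go below 0. More than 0.75 rad damages the clutch.
- blue_end (a point): End of the blue T-handle on the second clamp, already tight, not to be turned: on the end face of the bar, 42 mm from its turning axis, 162 mm above the table; y axis outwards along the bar. Otherwise this clamp is like the orange one.

How it is judged:
By the outcome, as a careful person would: the job done as asked, in the order asked, and still so for the second after the job is handed in, with the robot touching nothing.
It also fails if it takes over 35 s, if anything falls off the work surface, if the arm or the gripper's body presses on something with over 40 N, if the wrist force passes 120 N, or if a joint passes its speed limit or range.

### The arm

A 6-joint arm with a two-finger parallel gripper is mounted at the origin on the work surface. World frame = base frame: x ahead of the robot, y to its left, z up, the work surface at z = 0. Lengths are in m, angles in rad, forces in N, time in s.
With the tool pointing down it reaches from about 0.3 to 0.775 m from the base axis. Payload 14.6 kg.
Tool frame: the origin (TCP) lies midway between the tips of the shut fingers; the grasp point (between the pads) lies 19 mm behind it; z points along the fingers, y is the line along which they close (so a half turn about z gives the same grasp; the last joint's range is limited). The gripper opens to 94 mm and grips with 3 to 60 N. Pads are 16 mm wide; open, the fingers measure 119 mm over their backs; the gripper's body (75 mm by 177 mm) begins 78 mm behind the grasp point.
Start: joints at [-1.325, 0.3, 1.521, -0, 1.321, -0.067], TCP at [0.169, -0.523, 0.205] pointing down, gripper open.
Joint ranges: [-3.03, 3.03], [-0.79, 2.21], [0.23, 2.52], [-1.04, 4.18], [0, 3.07], [-2.55, 2.55]. Speed limits (rad/s): [2.22, 2.22, 2.57, 3.14, 3.14, 3.14].

### API

Orientations are given as [roll, pitch, yaw] about the fixed x, y, z axes, in that order (R = Rz(yaw) Ry(pitch) Rx(roll)).
In Python, from station import robot gives the robot as it stands.
- The arm moves only by the tool jog_arm, never from a script. Its arguments are lists of equal length, an entry for each row: "delta_pos": the shift along the tool's x, y, z scaled (see below), a list of three; "angular": the turn, a rotation vector about the tool's x, y, z scaled (see below), a list of three; "fingers": the closure, from 0 (fully open) to 1 (shut). In form: {"delta_pos": [[x, y, z], ...], "angular": [[rx, ry, rz], ...], "fingers": [fingers, ...]}. A call has 1 to 5 rows; each row shifts and turns the commanded pose from where the row before left it, along the tool's axes as they then stand; what a row does not reach is not made up. The controller multiplies each number of a shift by 0.2 m and each number of a turn by pi/2 rad. A row lasts 1/10 s, in which the tool goes at most 50 mm and 8.59 degrees, less where a joint would pass 70% of its speed; a pose out of reach is approached as far as the arm can. A call with a number of a shift or a turn outside -1 to 1 is refused whole. A call with a gripper value outside its range is refused whole. The fingers move at their own pace and stop on an object; "squeeze" is the grip in N (left out, the last holds). Time passes only in rows, so rows that do not move let the fingers close. It gives the time, the measured TCP pose, the force, the opening and the grip force at its end, in the units of the state.
- robot.get_state(): the state, without advancing time (a new reading comes with each control period).
- robot.snapshot(name): name is "scene" or "top" or "wrist"; returns the picture (480x640x3 uint8, red, green, blue); there is no depth.
- robot.camera_model(name): a dict with "fx", "fy", "cx", "cy" (pixels), "distortion" ([k1, k2, p1, p2, k3] as OpenCV has them; the pictures are not rectified), "R" (3x3) and "t" (3): a world point X has camera coordinates R X + t. Camera axes: x right, y down, z forward; pixel columns grow to the right and rows downward; lengths in m; the calibration is good to about 2 mm. A picture is of the moment at which its call begins: read the wrist's pose just before it. camera_model takes no time and is no camera call; for the wrist camera it gives the pose at the moment of the call.
- robot.close_job(): hands the job in; it is judged then, once.
Trained networks look in the newest picture that a camera, given by its name, has taken for a name from the list of things; names that differ only in an ending like _2 or _b are one class to them, and where a whole thing is asked for, a point or a joint stands for the part that bears it (a point fixed in the world has none). Each returns a list of dicts, best first, with "confidence" (0 to 1); they miss things now and then, are a little off and sometimes report something else, mostly with a low value. They report only what shows in the picture. A call takes as long as a camera call.
- robot.silhouettes(camera, name): "mask" (480x640 bool, what is visible of it) and "extent" ([left, top, right, bottom] in pixels, round what is visible of it).
- robot.spot_point(camera, name): "location" ([column, row] in pixels: a listed point, or the origin of a listed thing).
The state is a dict: "clock": time; "joint_pos": joint angles; "joint_velocities": joint speeds; "tau": joint torques, N m; "tcp_pos": TCP position; "eef_rot": TCP orientation; "contact_force": force on the tool from outside, world axes, zero at the start; "ft_torque": the same for the moment, N m; "gripper_width": finger opening in m; "grasp_force": force on a finger pad.
Only numpy, scipy, OpenCV 4.12 (cv2) and the standard library are available. Lean on these libraries where they do the work, as an engineer would, in place of code of your own. Each camera call takes 0.05 s, during which the arm holds its last target. There are 200 camera calls.

## Working session

There is one attempt and no reset: what is moved stays moved. The work goes in short steps, Python scripts to look and compute and a tool call to move; the robot and the scene stay as the last step left them, time stands still between calls to the robot, and variables do not carry over. Pictures are saved under pics/ and viewed, at most 10 in all, crops included, and the job is handed in when it is done.

Besides the shell and the picture viewer there is one more tool, called after "Request:" in YAML: its name, and indented under it one key for each argument. jog_arm: Moves the arm, as the interface text tells. Its arguments: {"type":"object","properties":{"delta_pos":{"type":"array"},"angular":{"type":"array"},"fingers":{"type":"array"},"squeeze":{"type":"number"}},"required":["delta_pos","angular","fingers"]}

```bash
mkdir -p pics; ls; cat > h.py <<'E'
import numpy as np, cv2
from station import robot
def snap(cam,name):
    im=robot.snapshot(cam); cv2.imwrite('pics/'+name,im[:,:,::-1]); return im
def K(m): return np.array([[m['fx'],0,m['cx']],[0,m['fy'],m['cy']],[0,0,1.]])
def onplane(m,px,z):
    u=cv2.undistortPoints(np.array([[px]],float),K(m),np.array(m['distortion']))[0,0]
    R=np.array(m['R']);t=np.array(m['t']);C=-R.T@t;d=R.T@np.array([u[0],u[1],1])
    return C+d*(z-C[2])/d[2]
def proj(m,X):
    return cv2.projectPoints(np.array(X,float).reshape(-1,1,3),cv2.Rodrigues(np.array(m['R']))[0],np.array(m['t']),K(m),np.array(m['distortion']))[0][:,0]
E
python3 - <<'E'
from h import *
for c in ['top','scene']:
    snap(c,c+'1.png'); m=robot.camera_model(c)
    print(c,-np.array(m['R']).T@m['t'],m['fx'])
    for n in ['orange_grip','blue_end']:
        for d in robot.spot_point(c,n)[:3]: print(n,d, onplane(m,d['location'],.162).round(4))
print(robot.get_state())
E
```

```text
pics
top [0.32624034 0.0062184  1.05464315] 613.0580807784411
orange_grip {'location': [421.8, 239.0], 'confidence': 0.74} [ 0.5076 -0.1368  0.162 ]
blue_end {'location': [179.9, 211.9], 'confidence': 0.8} [0.56   0.2247 0.162 ]
scene [ 0.88641115 -0.24800566  0.65030719] 455.70581691414907
orange_grip {'location': [212.9, 291.0], 'confidence': 0.57} [ 0.5001 -0.1361  0.162 ]
blue_end {'location': [434.5, 213.2], 'confidence': 0.67} [0.5579 0.2269 0.162 ]
{'clock': 0.3, 'joint_pos': array([-1.32463920e+00,  3.00085685e-01,  1.52118345e+00, -1.46799782e-05,
        1.32070067e+00, -6.65857311e-02]), 'joint_velocities': array([ 0.00011478, -0.00150069, -0.00219317,  0.00046522, -0.00020896,
        0.00109244]), 'tau': array([ 2.94374486e-04, -5.31152737e+01, -3.52476311e+01,  7.07953563e-02,
        2.25911831e-02, -7.02329748e-05]), 'tcp_pos': array([ 0.16919725, -0.52323325,  0.20526602]), 'eef_rot': array([-3.14121539e+00, -1.09039447e-05,  3.12746496e-01]), 'contact_force': array([ 0.28058944, -0.03902542,  0.07285167]), 'ft_torque': array([ 0.01558236, -0.05521234, -0.05903004]), 'grasp_force': 0.0, 'gripper_width': 0.09410774188620713}
```

View pics/top1.png

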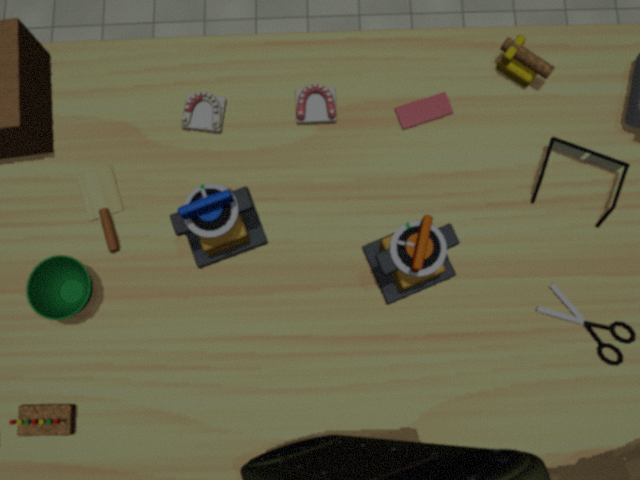

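```bash
python3 - <<'E'
import cv2
a=cv2.imread('pics/top1.png')[165:315,345:495]; b=cv2.imread('pics/scene1.png')[240:390,130:280]
import numpy as np
cv2.imwrite('pics/crop1.png',np.hstack([cv2.resize(x,(400,400),interpolation=cv2.INTER_CUBIC) for x in(a,b)]))
E
```

```text
(no output)
```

View pics/crop1.png

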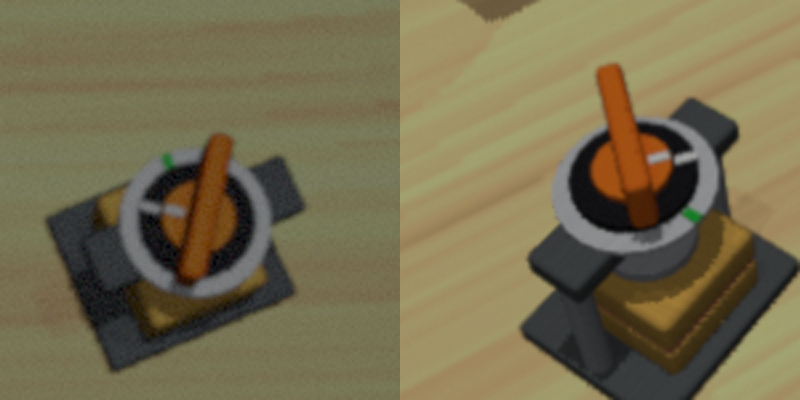

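View pics/scene1.png

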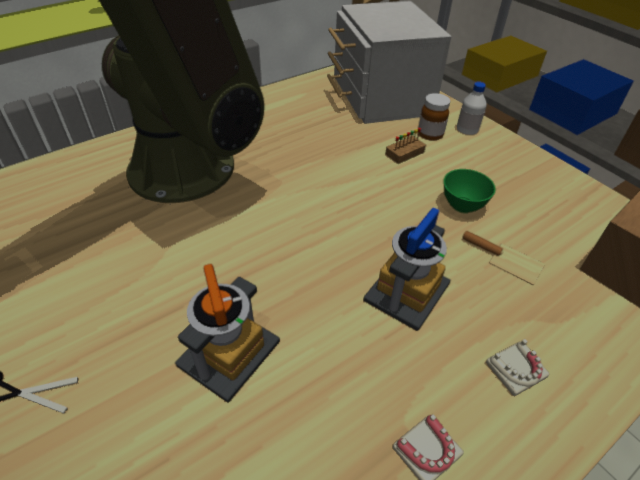

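```bash
cat > fit.py <<'E'
from h import *
from scipy.optimize import minimize
def mask(im):
    h=cv2.cvtColor(im,cv2.COLOR_RGB2HSV); return ((h[...,0]<15)&(h[...,1]>170)&(h[...,2]>60))
def render(m,p):
    x,y,a=p; o=np.zeros((480,640),np.uint8); R=np.array([[np.cos(a),-np.sin(a)],[np.sin(a),np.cos(a)]])
    B=np.array([[sx*.007,sy*.042] for sx in(1,-1) for sy in(1,-1)])@R.T+[x,y]
    t=np.linspace(0,6.28,40); D=.021*np.c_[np.cos(t),np.sin(t)]+[x,y]
    for P,zs in((B,(.139,.175)),(D,(.133,.139))):
        X=np.vstack([np.c_[P,np.full(len(P),z)] for z in zs])
        h=cv2.convexHull((proj(m,X)*16).round().astype(np.int32)); cv2.fillConvexPoly(o,h,1,shift=4)
    return o>0
def fit(obs,p0):
    def c(p):
        s=0
        for m,k in obs:
            r=cv2.GaussianBlur(render(m,p).astype(np.float32),(0,0),1)
            s+=((r-k)**2).sum()
        return s
    r=minimize(c,p0,method='Nelder-Mead',options=dict(initial_simplex=[p0]+[np.array(p0)+d for d in np.diag([.008,.008,.25])],xatol=1e-4,fatol=.1))
    return r.x,r.fun
E
python3 - <<'E'
from fit import *
obs=[]
for c,(x0,x1,y0,y1) in(('top',(385,460,200,300)),('scene',(185,260,255,335))):
    im=cv2.imread('pics/'+c+'1.png')[:,:,::-1]; k=np.zeros((480,640),bool); k[y0:y1,x0:x1]=mask(im)[y0:y1,x0:x1]
    obs.append((robot.camera_model(c),k.astype(np.float32))); print(k.sum())
for o in(obs,obs[:1],obs[1:]): print(fit(o,[.504,-.137,-.2]))
m=obs[0][0]
p,_=fit(obs,[.504,-.137,-.2])
f=150/400
for n,q,z in(('white',(150,208),.133),('whitein',(178,211),.139),('green',(168,160),.133)):
    X=onplane(m,(345+q[0]*f-.3,165+q[1]*f-.3),z); d=X[:2]-p[:2]; print(n,np.hypot(*d),np.arctan2(d[1],d[0]))
m=obs[1][0]
for n,q,z in(('white',(686,158),.133),('whitein',(658,158),.139),('green',(692,215),.133)):
    X=onplane(m,(130+(q[0]-400)*f,240+q[1]*f),z); d=X[:2]-p[:2]; print(n,np.hypot(*d),np.arctan2(d[1],d[0]))
print(robot.camera_model('wrist'))
E
```

```text
342
934
(array([ 0.50022924, -0.13526348,  1.28004135]), np.float64(831.0681762695312))
(array([ 0.50493869, -0.13843597,  1.28602279]), np.float64(665.423828125))
(array([ 0.4994559 , -0.13515492,  1.28352875]), np.float64(155.04727172851562))
white 0.02740365040229153 1.2574526463591589
whitein 0.012073241870148561 1.138872412806536
green 0.039071160531450926 0.3721452121477695
white 0.029071322808865218 1.2366423504335742
whitein 0.0149170407722265 1.1810089412601554
green 0.04491976518917399 0.2876720431746168
{'fx': 345.5052513748518, 'fy': 345.5052513748518, 'cx': 314.79352463141976, 'cy': 241.0465079477479, 'distortion': array([-0.05747137,  0.        ,  0.        ,  0.        ,  0.        ]), 'R': array([[ 3.08012288e-01, -9.51382355e-01, -2.09911165e-04],
       [-9.15959841e-01, -2.96603796e-01,  2.70266086e-01],
       [-2.57188646e-01, -8.30530055e-02, -9.62785645e-01]]), 't': array([-0.54955317, -0.02977094,  0.39228822])}
```

```bash
sed -i 's/\[...,0\]<15)&(h\[...,1\]>170)&(h\[...,2\]>60)/[...,0]<TH)\&(h[...,1]>140)\&(h[...,2]>40)/; s/^def mask(im):/TH=14\ndef mask(im):/' fit.py
python3 - <<'E'
from fit import *
obs=[]
tiles=[]
for c,(x0,x1,y0,y1) in(('top',(395,450,205,285)),('scene',(185,260,255,335))):
    im=cv2.GaussianBlur(cv2.imread('pics/'+c+'1.png')[:,:,::-1],(0,0),.8); k=np.zeros((480,640),bool); k[y0:y1,x0:x1]=mask(im)[y0:y1,x0:x1]
    n,l,s,_=cv2.connectedComponentsWithStats(k.astype(np.uint8)); k=l==1+s[1:,4].argmax()
    k=cv2.morphologyEx(k.astype(np.uint8),cv2.MORPH_CLOSE,np.ones((5,5)))
    obs.append((robot.camera_model(c),k.astype(np.float32))); print(k.sum())
for o in(obs,obs[:1],obs[1:]): print(fit(o,[.502,-.137,1.28]))
p=fit(obs,[.502,-.137,1.28])[0]
for (c,(x,y)),(m,k) in zip((('top',(345,165)),('scene',(140,220))),obs):
    im=cv2.imread('pics/'+c+'1.png'); r=render(m,p).astype(np.uint8)
    a=cv2.resize(im[y:y+150,x:x+150],(400,400),interpolation=cv2.INTER_CUBIC)
    for q,col in((r,(255,255,0)),(k,(255,0,255))):
        cs,_=cv2.findContours(cv2.resize(q[y:y+150,x:x+150],(400,400),interpolation=0).astype(np.uint8),0,1); cv2.drawContours(a,cs,-1,col,1)
    tiles.append(a)
cv2.imwrite('pics/fit.png',np.hstack(tiles))
E
```

```text
112
1033
(array([ 0.50027075, -0.13519416,  1.28299838]), np.float64(981.89892578125))
(array([ 0.48252071, -0.14017964,  0.83200328]), np.float64(801.9685668945312))
(array([ 0.49986337, -0.1347649 ,  1.30129825]), np.float64(98.55303955078125))
```

View pics/fit.png

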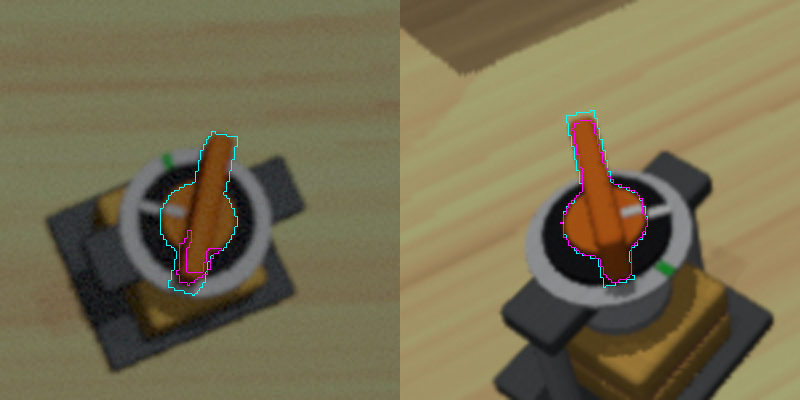

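Cyan model outline matches the handle in both views (top: bar from crop (222,140) to (190,285); the white mark sits left of the disc, the green one up-left). Now plan the approach, with the half turn that keeps joint 6 in range.

```bash
cat > plan.py <<'E'
from h import *
import sys,json
def plan(x,y,z,yaw,n):
    s=robot.get_state(); p=np.array(s['tcp_pos']);ps=s['eef_rot'][2]
    d=(np.array([x,y,z])-p)/n; dy=yaw-ps; dy=dy/n; P=[];A=[]
    for i in range(n):
        a=ps+i*dy
        P.append([round(float(v)/.2,3) for v in(d[0]*np.cos(a)+d[1]*np.sin(a),d[0]*np.sin(a)-d[1]*np.cos(a),-d[2])])
        A.append([0,0,round(-dy/(np.pi/2),4)])
    for i in range(0,n,5): print(json.dumps(P[i:i+5]),A[i:i+5])
if __name__=='__main__': plan(*map(float,sys.argv[1:5]),int(sys.argv[5]))
E
python3 plan.py .501 -.135 .27 2.853 18
```

```text
[[0.121, -0.074, -0.018], [0.13, -0.057, -0.018], [0.137, -0.038, -0.018], [0.141, -0.018, -0.018], [0.142, 0.002, -0.018]] [[0, 0, np.float64(-0.0898)], [0, 0, np.float64(-0.0898)], [0, 0, np.float64(-0.0898)], [0, 0, np.float64(-0.0898)], [0, 0, np.float64(-0.0898)]]
[[0.14, 0.022, -0.018], [0.136, 0.041, -0.018], [0.129, 0.06, -0.018], [0.119, 0.078, -0.018], [0.107, 0.093, -0.018]] [[0, 0, np.float64(-0.0898)], [0, 0, np.float64(-0.0898)], [0, 0, np.float64(-0.0898)], [0, 0, np.float64(-0.0898)], [0, 0, np.float64(-0.0898)]]
[[0.093, 0.108, -0.018], [0.076, 0.119, -0.018], [0.059, 0.129, -0.018], [0.04, 0.136, -0.018], [0.021, 0.14, -0.018]] [[0, 0, np.float64(-0.0898)], [0, 0, np.float64(-0.0898)], [0, 0, np.float64(-0.0898)], [0, 0, np.float64(-0.0898)], [0, 0, np.float64(-0.0898)]]
[[0.001, 0.142, -0.018], [-0.019, 0.141, -0.018], [-0.039, 0.136, -0.018]] [[0, 0, np.float64(-0.0898)], [0, 0, np.float64(-0.0898)], [0, 0, np.float64(-0.0898)]]
```

Request:
jog_arm:
  delta_pos:
    - [0.121, -0.074, -0.07]
    - [0.13, -0.057, -0.07]
    - [0.137, -0.038, -0.07]
    - [0.141, -0.018, -0.07]
    - [0.142, 0.002, -0.044]
  angular:
    - [0, 0, -0.09]
    - [0, 0, -0.09]
    - [0, 0, -0.09]
    - [0, 0, -0.09]
    - [0, 0, -0.09]
  fingers: [0, 0, 0, 0, 0]

```text
clock: 0.8
tcp_pos: [0.2621, -0.4144, 0.2713]
eef_rot: [3.141, 0.001, 1.025]
contact_force: [-0.0, -0.5, -0.2]
gripper_width: 0.0942
grasp_force: 0.0
```

Request:
jog_arm:
  delta_pos:
    - [0.14, 0.022, 0]
    - [0.136, 0.041, 0]
    - [0.129, 0.06, 0]
    - [0.119, 0.078, 0]
    - [0.107, 0.093, 0]
  angular:
    - [0, 0, -0.09]
    - [0, 0, -0.09]
    - [0, 0, -0.09]
    - [0, 0, -0.09]
    - [0, 0, -0.09]
  fingers: [0, 0, 0, 0, 0]

```text
clock: 1.3
tcp_pos: [0.354, -0.306, 0.2703]
eef_rot: [3.141, 0.0, 1.732]
contact_force: [-0.5, -1.2, 0.8]
gripper_width: 0.0941
grasp_force: 0.0
```

Request:
jog_arm:
  delta_pos:
    - [0.093, 0.108, 0]
    - [0.076, 0.119, 0]
    - [0.059, 0.129, 0]
    - [0.04, 0.136, 0]
    - [0.021, 0.14, 0]
  angular:
    - [0, 0, -0.09]
    - [0, 0, -0.09]
    - [0, 0, -0.09]
    - [0, 0, -0.09]
    - [0, 0, -0.09]
  fingers: [0, 0, 0, 0, 0]

```text
clock: 1.8
tcp_pos: [0.4457, -0.1979, 0.2703]
eef_rot: [3.142, 0.0, 2.439]
contact_force: [0.2, -0.5, -0.2]
gripper_width: 0.0939
grasp_force: 0.0
```

Request:
jog_arm:
  delta_pos:
    - [0.001, 0.142, 0]
    - [-0.019, 0.141, 0]
    - [-0.039, 0.136, 0]
    - [0, 0, 0]
    - [0, 0, 0]
  angular:
    - [0, 0, -0.09]
    - [0, 0, -0.09]
    - [0, 0, -0.09]
    - [0, 0, 0]
    - [0, 0, 0]
  fingers: [0, 0, 0, 0, 0]

```text
clock: 2.3
tcp_pos: [0.5001, -0.1337, 0.27]
eef_rot: [-3.141, -0.0, 2.857]
contact_force: [0.2, -0.3, 1.0]
gripper_width: 0.0938
grasp_force: 0.0
```

```bash
python3 - <<'E'
from fit import *
s=robot.get_state(); print(s['clock'],s['tcp_pos'],s['eef_rot'],s['joint_pos'])
m=robot.camera_model('wrist'); im=snap('wrist','w1.png')
p=[.501,-.135,1.283]
r=render(m,p).astype(np.uint8); a=im[:,:,::-1].copy()
cs,_=cv2.findContours(r,0,1); cv2.drawContours(a,cs,-1,(255,255,0),1); cv2.imwrite('pics/w1o.png',a)
print(robot.spot_point('wrist','orange_grip')[:1],proj(m,[.501,-.135,.162]))
E
```

```text
2.3 [ 0.50007156 -0.13371636  0.27001884] [-3.14147801e+00 -4.92257846e-04  2.85688245e+00] [-3.31974014e-01  1.84517678e-01  1.51395085e+00 -1.38897841e-04
  1.44361042e+00 -1.61804251e+00]
[{'location': [312.3, 243.3], 'confidence': 0.96}] [[314.11392191 241.31588852]]
```

View pics/w1o.png

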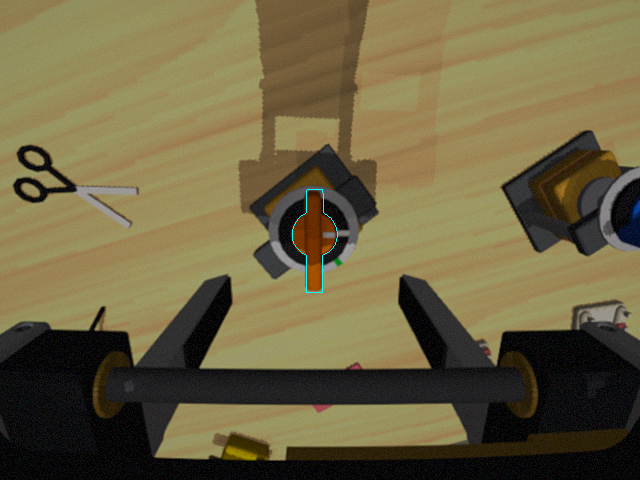

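Model outline coincides with the handle (bar (307-322, 190-292)); white mark at about (342,234), green at (338,262). Refine and measure the angles.

```bash
cat > marks.py <<'E'
from fit import *
def marks(im,m,p):
    h=cv2.cvtColor(im,cv2.COLOR_RGB2HSV).astype(int)
    th=np.linspace(-np.pi,np.pi,721)
    for n,z,r0,r1 in(('handle',.139,.014,.020),('collar',.133,.024,.0325),('green',.133,.035,.041)):
        rs=np.linspace(r0,r1,8); sc=0
        for r in rs:
            q=proj(m,np.c_[p[0]+r*np.cos(th),p[1]+r*np.sin(th),np.full(721,z)]).astype(np.float32)
            a=cv2.remap(im.astype(np.float32),q[None,:,:1],q[None,:,1:],1)[0].reshape(721,3)
            sc=sc+((a[:,1]-a[:,[0,2]].max(1)) if n=='green' else a.min(1) )
        sc=sc/len(rs); i=sc.argmax(); w=np.arange(i-20,i+21)%721; v=np.clip(sc[w]-sc[i]/2,0,None)
        print(n,round(float(th[i]+((np.arange(-20,21)*v).sum()/v.sum())*2*np.pi/720),3),'peak',sc[i].round(0),'median',np.median(sc).round(0))
E
python3 - <<'E'
from marks import *
m=robot.camera_model('wrist'); im=cv2.imread('pics/w1.png')[:,:,::-1].copy()
k=np.zeros((480,640),bool); k[180:300,285:340]=mask(cv2.GaussianBlur(im,(0,0),.8))[180:300,285:340]
n,l,s,_=cv2.connectedComponentsWithStats(k.astype(np.uint8)); k=cv2.morphologyEx((l==1+s[1:,4].argmax()).astype(np.uint8),cv2.MORPH_CLOSE,np.ones((5,5)))
p,f=fit([(m,k.astype(np.float32))],[.501,-.135,1.283]); print(p,f,k.sum())
marks(im,m,p)
m=robot.camera_model('scene'); im=cv2.imread('pics/scene1.png')[:,:,::-1].copy(); marks(im,m,p)
E
```

```text
[ 0.50136559 -0.13707483  1.29145362] 531.457763671875 2134
handle 1.35 peak 115.0 median 1.0
collar 1.327 peak 120.0 median 10.0
green 0.42 peak 94.0 median -3.0
handle 1.378 peak 153.0 median 18.0
collar 1.343 peak 146.0 median 18.0
green 0.339 peak 34.0 median -2.0
```

```bash
python3 plan.py .501 -.136 .145 2.872 5
```

```text
[[-0.002, -0.001, 0.125], [-0.002, -0.001, 0.125], [-0.002, -0.001, 0.125], [-0.002, -0.001, 0.125], [-0.002, -0.001, 0.125]] [[0, 0, np.float64(-0.0021)], [0, 0, np.float64(-0.0021)], [0, 0, np.float64(-0.0021)], [0, 0, np.float64(-0.0021)], [0, 0, np.float64(-0.0021)]]
```

Request:
jog_arm:
  delta_pos:
    - [-0.002, -0.002, 0.125]
    - [-0.002, -0.002, 0.125]
    - [-0.002, -0.001, 0.125]
    - [-0.002, -0.001, 0.125]
    - [-0.002, -0.001, 0.125]
  angular:
    - [0, 0, -0.002]
    - [0, 0, -0.002]
    - [0, 0, -0.002]
    - [0, 0, -0.002]
    - [0, 0, -0.002]
  fingers: [0, 0, 0, 0, 0]

```text
clock: 2.9
tcp_pos: [0.5011, -0.1366, 0.1445]
eef_rot: [-3.142, 0.0, 2.871]
contact_force: [0.7, 0.3, 0.5]
gripper_width: 0.0938
grasp_force: 0.0
```

Request:
jog_arm:
  delta_pos:
    - [0, 0, 0]
    - [0, 0, 0]
    - [0, 0, 0]
    - [0, 0, 0]
    - [0, 0, 0]
  angular:
    - [0, 0, 0]
    - [0, 0, 0]
    - [0, 0, 0]
    - [0, 0, 0]
    - [0, 0, 0]
  fingers: [0.5, 0.6, 0.7, 0.75, 0.8]
  squeeze: 10

```text
clock: 3.4
tcp_pos: [0.5019, -0.1359, 0.1461]
eef_rot: [-3.141, 0.001, 2.873]
contact_force: [-0.7, 0.2, -0.7]
gripper_width: 0.0573
grasp_force: 0.0
```

Request:
jog_arm:
  delta_pos:
    - [0, 0, 0]
    - [0, 0, 0]
    - [0, 0, 0]
    - [0, 0, 0]
    - [0, 0, 0]
  angular:
    - [0, 0, 0]
    - [0, 0, 0]
    - [0, 0, 0]
    - [0, 0, 0]
    - [0, 0, 0]
  fingers: [1, 1, 1, 1, 1]

```text
clock: 3.9
tcp_pos: [0.5016, -0.1358, 0.1452]
eef_rot: [-3.142, -0.0, 2.873]
contact_force: [0.1, -0.5, 0.4]
gripper_width: 0.0173
grasp_force: 0.0
```

Request:
jog_arm:
  delta_pos:
    - [0, 0, 0]
    - [0, 0, 0]
    - [0, 0, 0]
  angular:
    - [0, 0, 0]
    - [0, 0, 0]
    - [0, 0, 0]
  fingers: [1, 1, 1]

```text
clock: 4.2
tcp_pos: [0.5016, -0.1358, 0.1452]
eef_rot: [-3.142, -0.0, 2.873]
contact_force: [0.5, -0.3, 0.0]
gripper_width: 0.0136
grasp_force: 10.0
```

Request:
jog_arm:
  delta_pos:
    - [0, 0, 0]
    - [0, 0, 0]
    - [0, 0, 0]
  angular:
    - [0, 0, 0]
    - [0, 0, 0]
    - [0, 0, 0]
  fingers: [1, 1, 1]
  squeeze: 45

```text
clock: 4.5
tcp_pos: [0.5016, -0.1358, 0.1452]
eef_rot: [-3.142, -0.0, 2.873]
contact_force: [-0.1, -0.3, 0.1]
gripper_width: 0.0139
grasp_force: 45.0
```

```bash
python3 -c "
from h import *
s=robot.get_state();print(s['ft_torque'],s['contact_force'],s['tcp_pos'],s['eef_rot'],s['joint_pos'])"
```

```text
[-0.08858963 -0.12911178 -0.0070421 ] [-0.1279066  -0.28419391  0.09371586] [ 0.50163788 -0.13582217  0.14524082] [-3.14157405e+00 -5.25625031e-06  2.87321424e+00] [-3.34891341e-01  2.91688547e-01  1.67827448e+00 -2.05301823e-05
  1.17163364e+00 -1.63730127e+00]
```

Request:
jog_arm:
  delta_pos:
    - [0, 0, 0]
    - [0, 0, 0]
    - [0, 0, 0]
    - [0, 0, 0]
    - [0, 0, 0]
  angular:
    - [0, 0, 0.06]
    - [0, 0, 0.06]
    - [0, 0, 0.06]
    - [0, 0, 0.06]
    - [0, 0, 0.06]
  fingers: [1, 1, 1, 1, 1]

```text
clock: 5.0
tcp_pos: [0.5016, -0.1358, 0.1452]
eef_rot: [3.142, 0.0, 2.398]
contact_force: [0.2, 0.0, -0.0]
gripper_width: 0.0135
grasp_force: 45.0
```

Request:
jog_arm:
  delta_pos:
    - [0, 0, 0]
    - [0, 0, 0]
    - [0, 0, 0]
    - [0, 0, 0]
  angular:
    - [0, 0, 0.06]
    - [0, 0, 0.06]
    - [0, 0, 0.06]
    - [0, 0, 0]
  fingers: [1, 1, 1, 1]

```text
clock: 5.4
tcp_pos: [0.5017, -0.1358, 0.1452]
eef_rot: [3.142, -0.0, 2.118]
contact_force: [-1.1, -0.2, -0.2]
gripper_width: 0.0136
grasp_force: 45.0
```

```bash
python3 - <<'E'
from marks import *
for i in range(2):
    s=robot.get_state();print(s['ft_torque'],s['contact_force'],s['tcp_pos'],s['eef_rot'])
    im=snap('scene','s%d.png'%(2+i)); marks(im,robot.camera_model('scene'),[.5013,-.136])
E
```

```text
[-0.06562053 -0.1754373  -0.09033645] [-1.10000471 -0.16288896 -0.21116697] [ 0.50165949 -0.13579377  0.14522589] [ 3.14152195e+00 -1.03253102e-05  2.11771204e+00]
handle 0.611 peak 96.0 median 12.0
collar 0.579 peak 136.0 median 12.0
green 0.313 peak 40.0 median -1.0
[-0.13364987 -0.2424773  -0.07053942] [-0.33477264  0.1750573  -0.9484286 ] [ 0.50167849 -0.13578197  0.14523934] [ 3.14151871e+00 -9.74315707e-06  2.12118134e+00]
handle 0.615 peak 96.0 median 12.0
collar 0.584 peak 134.0 median 12.0
green 0.315 peak 40.0 median -1.0
```

Request:
jog_arm:
  delta_pos:
    - [0, 0, 0]
    - [0, 0, 0]
    - [0, 0, 0]
    - [0, 0, 0]
    - [0, 0, 0]
  angular:
    - [0, 0, 0.03]
    - [0, 0, 0.03]
    - [0, 0, 0.03]
    - [0, 0, 0.03]
    - [0, 0, 0.03]
  fingers: [1, 1, 1, 1, 1]

```text
clock: 6.0
tcp_pos: [0.5017, -0.1358, 0.1452]
eef_rot: [3.142, 0.0, 1.885]
contact_force: [0.3, -0.5, -1.6]
gripper_width: 0.0139
grasp_force: 45.0
```

```bash
cat > chk.py <<'E'
from marks import *
import sys
for i in range(3):
    s=robot.get_state();print(s['ft_torque'][2],s['tau'][5],s['contact_force'],s['eef_rot'][2])
    im=snap('scene',sys.argv[1]+'%d.png'%i)
marks(im,robot.camera_model('scene'),[.5013,-.136])
E
python3 chk.py a
```

```text
0.18579524299552116 -0.7537487335503101 [ 0.30739066 -0.51617019 -1.61625226] 1.8847092744867504
0.12640146372858077 -0.5015646480023861 [ 0.60316788 -0.44198288 -0.55349197] 1.8817268837737933
0.05376471375769408 0.9284341894090176 [ 0.26743364  0.18127977 -0.65306911] 1.8851716225881359
handle 0.384 peak 95.0 median 11.0
collar 0.411 peak 156.0 median 12.0
green 0.312 peak 39.0 median -1.0
```

Request:
jog_arm:
  delta_pos:
    - [0, 0, 0]
    - [0, 0, 0]
    - [0, 0, 0]
    - [0, 0, 0]
  angular:
    - [0, 0, 0.03]
    - [0, 0, 0.03]
    - [0, 0, 0.03]
    - [0, 0, 0]
  fingers: [1, 1, 1, 1]

```text
clock: 6.55
tcp_pos: [0.5017, -0.1358, 0.1453]
eef_rot: [3.141, 0.0, 1.744]
contact_force: [0.5, 0.1, -1.5]
gripper_width: 0.0137
grasp_force: 45.0
```

```bash
python3 chk.py b; python3 -c "
import cv2
cv2.imwrite('pics/cb.png',cv2.resize(cv2.imread('pics/b2.png')[255:375,150:290],(560,480),interpolation=cv2.INTER_CUBIC))"
```

```text
0.059121929560999195 0.9282432496547699 [ 0.45775795  0.10412604 -1.46333387] 1.7438133289365743
0.01736963308201147 0.373039310798049 [ 0.18138409 -0.96378725 -1.49456557] 1.7449753003368018
0.010458208404092822 0.09011505637317896 [ 1.01095399 -0.3763606  -0.77959276] 1.7448729158490859
handle 0.243 peak 93.0 median 12.0
collar 0.412 peak 156.0 median 11.0
green 0.315 peak 40.0 median -1.0
```

View pics/cb.png

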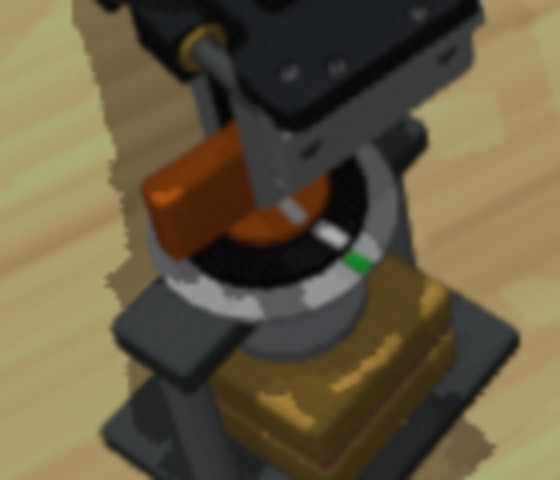

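The collar mark (332,236) now meets the green one (358,263) and has stopped; the handle mark (292,208) is about 0.20 rad past it. 0.15 rad more, then release.

Request:
jog_arm:
  delta_pos:
    - [0, 0, 0]
    - [0, 0, 0]
    - [0, 0, 0]
    - [0, 0, 0]
    - [0, 0, 0]
  angular:
    - [0, 0, 0.032]
    - [0, 0, 0.032]
    - [0, 0, 0.032]
    - [0, 0, 0]
    - [0, 0, 0]
  fingers: [1, 1, 1, 1, 0.7]

```text
clock: 7.2
tcp_pos: [0.5016, -0.1358, 0.1453]
eef_rot: [-3.141, -0.0, 1.594]
contact_force: [-0.3, -0.8, 0.4]
gripper_width: 0.0184
grasp_force: 0.0
```

Request:
jog_arm:
  delta_pos:
    - [0, 0, 0]
    - [0, 0, 0]
    - [0, 0, 0]
    - [0, 0, 0]
    - [0, 0, 0]
  angular:
    - [0, 0, 0]
    - [0, 0, 0]
    - [0, 0, 0]
    - [0, 0, 0]
    - [0, 0, 0]
  fingers: [0.5, 0.3, 0.2, 0.2, 0.2]

```text
clock: 7.7
tcp_pos: [0.5016, -0.1358, 0.1452]
eef_rot: [-3.142, 0.0, 1.592]
contact_force: [0.3, -0.0, 0.4]
gripper_width: 0.0585
grasp_force: 0.0
```

```bash
python3 chk.py c; python3 -c "
from h import *
print(robot.get_state()['gripper_width'])"
```

```text
0.04986574262356096 -0.0063448828586842865 [ 0.30875235 -0.01308919  0.43201076] 1.5916197272724273
-0.011422839719154568 -0.004786461358889937 [-0.41444951 -0.17124733 -0.33412351] 1.591576199906552
0.0005172286656515263 -0.0036958242708351463 [-0.49040362 -0.09363758  0.02539891] 1.5914799359789795
handle -3.026 peak 63.0 median 55.0
collar -3.077 peak 66.0 median 23.0
green 0.311 peak 21.0 median -1.0
0.0704683398807764
```

Fingers hide the marks; lift clear and verify.

Request:
jog_arm:
  delta_pos:
    - [0, 0, -0.05]
    - [0, 0, -0.15]
    - [0, 0, -0.2]
    - [0, 0, -0.2]
    - [0, 0, -0.2]
  angular:
    - [0, 0, 0]
    - [0, 0, 0]
    - [0, 0, 0]
    - [0, 0, 0]
    - [0, 0, 0]
  fingers: [0.1, 0.1, 0.1, 0.1, 0.1]

```text
clock: 8.35
tcp_pos: [0.5013, -0.1357, 0.3078]
eef_rot: [3.141, 0.0, 1.591]
contact_force: [-0.3, -0.7, -0.2]
gripper_width: 0.0846
grasp_force: 0.0
```

Request:
jog_arm:
  delta_pos:
    - [0, 0, 0]
    - [0, 0, 0]
    - [0, 0, 0]
  angular:
    - [0, 0, 0]
    - [0, 0, 0]
    - [0, 0, 0]
  fingers: [0.1, 0.1, 0.1]

```text
clock: 8.65
tcp_pos: [0.5013, -0.1357, 0.3042]
eef_rot: [-3.14, -0.001, 1.591]
contact_force: [-0.3, 0.3, 0.5]
gripper_width: 0.0845
grasp_force: 0.0
```

```bash
python3 chk.py d; python3 - <<'E'
from marks import *
m=robot.camera_model('wrist'); im=snap('wrist','w2.png'); marks(im,m,[.5013,-.1365])
a=im[:,:,::-1]; q=proj(m,[.5013,-.1365,.15])[0].astype(int); print(q)
b=cv2.imread('pics/d2.png')[240:380,140:300]; y,x=max(q[1]-70,0),max(q[0]-70,0)
cv2.imwrite('pics/fin.png',np.hstack([cv2.resize(v,(400,400),interpolation=2) for v in(a[y:y+140,x:x+140],b)]))
E
```

```text
-0.05851554119887607 -0.0004190172057860764 [-0.3413813   0.28412506  0.54535581] 1.5914607402231693
-0.014256698264220566 -0.00043098597416246776 [-0.51147942 -0.54662501 -0.41695002] 1.5913506170477032
-0.003862777273791417 -0.0004857223393628374 [0.04455754 0.14987881 0.25562834] 1.591433479162621
handle 0.083 peak 138.0 median 6.0
collar 0.415 peak 118.0 median 8.0
green 0.311 peak 25.0 median -13.0
handle 0.019 peak 142.0 median 1.0
collar 0.389 peak 126.0 median 12.0
green 0.429 peak 73.0 median -3.0
[316 227]
```

View pics/fin.png

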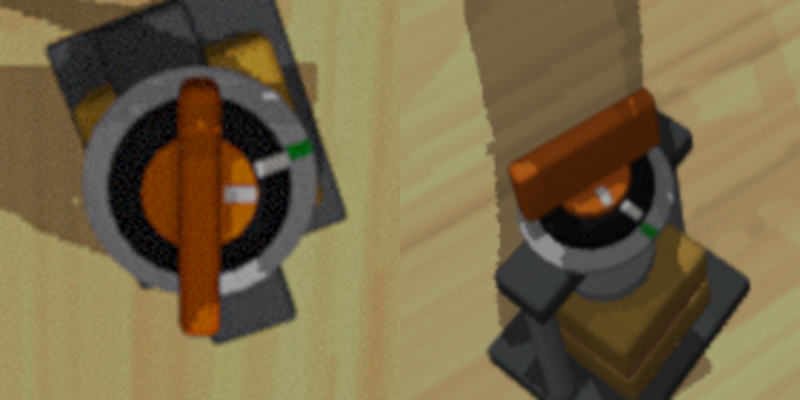

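The white collar mark (270,163) lines up with the green one (300,150). The handle mark (238,195) is about 0.35 rad past it, and the gripper is clear.

```bash
python3 -c "
from station import robot
print(robot.close_job())"
```

```text
the job is handed in; nothing more can be done
None
```

The orange clamp is fully home, its handle slipped about 20° (0.35 rad) and was then released, the blue clamp was not touched, and the job was handed in at about 9 s with the gripper clear.

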